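Knock a stuck casting out of its inclined mould

ROBOT

A 6-joint arm with a two-finger parallel gripper is mounted at the origin on a cart in front of the work surface, level with it; the furniture and walls round the work are solid. World frame = base frame: x ahead of the robot, y to its left, z up, the work surface at z = 0. Lengths are in m, angles in rad, forces in N, time in s.
With the tool pointing down it reaches from about 0.4 to 0.825 m from the base axis. Payload 7 kg.
Tool frame: the origin (TCP) lies on the mounting face of the last link; the fingertips stand 173 mm ahead of it and the grasp point (between the pads) lies 155 mm ahead of it; z points along the fingers, y is the line along which they close (so a half turn about z gives the same grasp; the last joint's range is limited). The gripper opens to 85 mm and grips with 20 to 120 N. Pads are 22 mm wide; open, the fingers measure 114 mm over their backs; the gripper's body (76 mm by 85 mm) begins 54 mm behind the grasp point. The pads swing forward as they close: fully open they stand 13 mm farther back than shut.
Start: joints at [1.533, 0.359, 0.012, 0, -1.224, -0.288], TCP at [0.216, 0.639, 0.405] pointing down, gripper open.
Joint ranges: [-3.07, 3.07], [-1.43, 2.12], [-1.02, 1.25], [-3.03, 1.67], [-3.05, -0], [-3.03, 3.03]. Speed limits (rad/s): [2.39, 2.39, 3.01, 3.14, 3.14, 3.14].

INTERFACE

Orientations are given as a unit quaternion [w, x, y, z].
In Python, from workcell import * gives the robot as it stands.
- The arm moves only by the tool drive_tool, never from a script. Its argument "targets" is a list of rows, each an object with "dp": the shift along the world's x, y, z in units of 40 mm (1.0 is 40 mm), a list of three; "twist": the turn, a rotation vector about the world's x, y, z in units of 8 degrees (1.0 is 8 degrees), a list of three; "claw": the closure, from -1 (fully open) to 1 (shut). A call has exactly 8 rows; each row shifts and turns the commanded pose from where the row before left it; what a row does not reach is not made up. A row lasts 1/10 s, in which the tool goes at most 50 mm and 8.59 degrees, less where a joint would pass 70% of its speed; a pose out of reach is approached as far as the arm can. A call is refused whole if a number of a shift passes 1 or a number of a turn 1, either way. A call with a gripper value outside its range is refused whole. The fingers move at their own pace and stop on an object; "newtons" is the grip in N (left out, the last holds). Time passes only in rows, so rows that do not move let the fingers close, or fill a call up. It gives the time, the measured TCP pose, the force, the opening and the grip force at its end, in the units of the state.
- get_obs(): the state, without advancing time (a new reading comes with each control period).
- get_image(name): name is "scene" or "top" or "wrist"; returns the picture (384x512x3 uint8, blue, green, red); there is no depth.
- camera_info(name): a dict with "fovy" (degrees; the focal length in pixels is half the picture's height over the tangent of half this angle, whatever the lens; pixels are square), "cx", "cy" (the principal point, pixels), "k1" (the pictures are not rectified: a ray, as slopes to the right and down, at radius r is drawn at 1 + k1 r^2 times it, then the intrinsics apply), "position" and "orientation" of the camera in the world; the wrist camera has in their place "T_tool_cam" (4x4, takes a point from camera to tool coordinates, whose origin is the TCP and whose axes are the flange's). Camera axes: x right, y up, looking along -z (the intrinsics and any distortion apply to the point x, -y, -z); pixel columns grow to the right and rows downward; lengths in m; the calibration is good to about 2 mm. A picture is of the moment at which its call begins: read the wrist's pose just before it. camera_info takes no time and is no camera call.
- job_done(): hands the job in; it is judged then, once.
The state is a dict: "t": time; "q": joint angles; "qd": joint speeds; "joint_efforts": joint torques, N m; "ee_pos": TCP position; "ee_rot": TCP orientation; "ft_force": force on the tool from outside, world axes, zero at the start; "moment": the same for the moment, N m; "gripper_width": finger opening in m; "gripper_force": force on a finger pad.
Only numpy, scipy, OpenCV 4.12 (cv2) and the standard library are available. Lean on these libraries where they do the work, as an engineer would, in place of code of your own. Each camera call takes 0.05 s, during which the arm holds its last target. There are 200 camera calls.

TASK

A resin casting is stuck in the pocket of the inclined mould. Take the C-shaped knockout tool by its handle, feel for the hidden hole under the mould with its upright pin, and push the casting up through that hole, without ramming the mould, until it stands proud by about the thickness of a finger but is still held in the pocket. Stand the tool back upright on the bench, then lift the casting out, lay it flat on its underside in the steel tray, and leave the other things where they are.

Things in the scene. Friction and masses are not known exactly. Their poses are not given: they have to be found in the camera images.
- mould_stand: Fixed aluminium mould on a grey stand, open at the front and below. Origin on the bench under the mould; +x to the rear, y across, z up. The mould is inclined 25 degrees about y, pocket facing up and forward. Mould axes here, from point underside: u = (0.906, 0, 0.423) up the slope, v = y, n = (-0.423, 0, 0.906) out of the pocket. The mould spans u -30 to 30, v -63 to 63, n 0 to 44 mm
- stand_foot (a point): middle of the low bar (12 mm high, 14 mm deep) that ties the stand's foot bars at the rear, 70 mm behind the stand's origin, on the bench. Foot bars: 150 mm long, 10 mm high, under the two side cheeks. The cheeks' inner faces stand at v = -55 and 55 mm
- underside (a point): middle of the mould's flat underside, 165 mm above the bench (u = v = n = 0); axes as the stand's. Here an 8 mm steel plate forms the pocket's floor. It has one round knockout hole, 15 mm diameter, at u = 0; but the plate lies shifted along v, differently each time, and is stiffly clamped: the hole's centre is anywhere in v -8 to 8 mm and is hidden from above, so it must be felt for with the pin
- nest_floor (a point): middle of the pocket's floor, u = v = 0, n = 8 mm; the casting's origin lies here while it is stuck; axes as the stand's. The pocket is 36 mm (u) by 66 mm (v) and 36 mm deep; two spring pads in its end walls (v = -32 and 32 mm) grip the casting by friction: about 7 to 20 N to move it, and it stays where it has been pushed
- casting: loose white resin block 34 x 64 x 34 mm (x, y, z), about 0.12 kg, origin at the centre of its underside; its x, y, z lie along the mould's u, v, n. At the start its top is 2 mm below the mould's, so it cannot be gripped. Wanted: raised so that its origin is 14 to 28 mm from nest_floor
- knockout_tool: loose steel C-frame, 162 mm high, about 0.22 kg, standing on its foot. Origin on the foot's underside straight below the pin; z up along pin and handle, spine on the -x side. Foot 10 mm thick, x -57 to 8 mm, 28 mm wide, with a 76 mm wide cross bar at x -60 to -40 mm. Spine x -57 to -45 mm, 24 mm wide. Upper arm x -57 to 15 mm, 28 mm wide, z 110 to 122 mm
- pin_tip (a point): upper end of the tool's fixed pin: 8 mm diameter, 34 mm long, on the tool's z axis, standing up from the foot, end 44 mm above the tool's origin. Pushed fully home the foot meets the mould's underside with the casting raised 26 mm
- grip (a point): point on the tool's axis to grip its handle, 144 mm above the tool's origin. Handle: dark grey, 26 x 26 mm square (sides along the tool's x and y), from 122 to 162 mm
- tray: fixed open steel tray, 120 x 150 x 18 mm (x, y, z), walls and floor 4 mm; origin under its centre on the bench
- marker_black: black-capped felt marker, 133 mm long, lying in front; bystander, origin under its centre
- membrane_box: small white and green carton, 47 x 65 x 28 mm; bystander, origin under its centre
- caliper: slide caliper, 205 mm long, lying flat; bystander, origin under its centre
- petri_dish: closed petri dish, 56 mm across, 13 mm high; bystander, origin under its centre
- screw_jar: clear jar with a white lid, 47 mm across, 58 mm high; bystander, origin under its centre
Mind the look-alikes: they are no part of the job. Leave any orange look-alike of the casting alone. Leave any red look-alike of the knockout_tool alone.

How it is judged:
On the way, in this order (a step that is already met when the one before it is completed fails the run):
1. the casting has been pushed up by the knockout tool to stand 14 to 28 mm above the pocket's floor, tool pressing on it, fingers not (distance between casting and nest_floor between 0.014 and 0.028 m and contact force between knockout_tool and casting above 0.3 N and contact force between the fingers and casting below 0.1 N and angle between the z axis of casting and the z axis of knockout_tool, either way round below 0.2 rad), for 0.2 s.
2. the tool stands upright on the bench, released, while the casting still stands 10 to 30 mm proud in the pocket (height (world z) of knockout_tool between -0.004 and 0.005 m and angle between knockout_tool's own z axis and vertical below 0.08 rad and linear speed of knockout_tool below 0.02 m/s and contact force between the fingers and knockout_tool below 0.1 N and distance between casting and nest_floor between 0.01 and 0.03 m and contact force between the fingers and casting below 0.1 N), for 0.2 s.
At the end, for the whole second after the job is handed in: The casting lies at rest, released, flat on its underside (within 0.1 rad) on the tray's floor, its centre inside the tray (within 45 mm of the tray's centre in x and 60 mm in y); the knockout tool stands released and upright (within 0.08 rad) on its foot on the bench (height (world z) of knockout_tool between -0.004 and 0.005 m and angle between knockout_tool's own z axis and vertical below 0.08 rad and linear speed of each of knockout_tool, casting below 0.02 m/s and contact force between the fingers and knockout_tool below 0.1 N and x of casting in the frame of tray between -0.045 and 0.045 m and y of casting in the frame of tray between -0.06 and 0.06 m and height (world z) of casting between 0 and 0.009 m and angle between casting's own z axis and vertical below 0.1 rad); the robot touches nothing.
It fails at once if the mould is rammed with the tool (over 60 N) (contact force between knockout_tool and mould_stand above 60 N).
It fails at once if a bystander is moved by more than 30 mm (distance of any of marker_black, membrane_box, caliper, petri_dish, screw_jar from where it was at the start of the episode above 0.03 m).
It also fails if it takes over 64 s, if anything falls off the work surface, if the arm or the gripper's body presses on something with over 40 N, if the wrist force passes 120 N, or if a joint passes its speed limit or range.

## Working session

There is one attempt and no reset: what is moved stays moved. The work goes in short steps, Python scripts to look and compute and a tool call to move; the robot and the scene stay as the last step left them, time stands still between calls to the robot, and variables do not carry over. Pictures are saved under pics/ and viewed, at most 10 in all, crops included, and the job is handed in when it is done.

Besides the shell and the picture viewer there is one more tool, called as name(argument=value, ...), one argument or row to a line, values as JSON. drive_tool: Moves the arm, as the interface text tells. Its arguments: {"type":"object","properties":{"targets":{"type":"array","items":{"type":"object","properties":{"dp":{"type":"array","items":{"type":"number"}},"twist":{"type":"array","items":{"type":"number"}},"claw":{"type":"number"}}}},"newtons":{"type":"number"}},"required":["targets"]}

```bash
mkdir -p pics
cat > h.py <<'E'
from workcell import *
import numpy as np, cv2
from scipy.spatial.transform import Rotation as R
def rot(q): return R.from_quat([q[1],q[2],q[3],q[0]])
def campose(n,obs=None):
    c=camera_info(n)
    if n=="wrist":
        o=obs; T=np.array(c["T_tool_cam"]); Rt=rot(o["ee_rot"]).as_matrix()
        return c,Rt@T[:3,:3],Rt@T[:3,3]+np.array(o["ee_pos"])
    q=np.array(c["orientation"]); 
    return c,(rot(q).as_matrix() if q.size==4 else q.reshape(3,3)),np.array(c["position"])
def K(c):
    f=192/np.tan(np.radians(c["fovy"])/2); return np.array([[f,0,c["cx"]],[0,f,c["cy"]],[0,0,1.]]),np.array([c["k1"],0,0,0.])
def ray(n,px,obs=None):
    c,Rm,p=campose(n,obs); k,d=K(c)
    s=cv2.undistortPoints(np.array(px,float).reshape(-1,1,2),k,d).reshape(-1,2)
    v=np.c_[s[:,0],-s[:,1],-np.ones(len(s))]@Rm.T
    return p,v
def onz(n,px,z,obs=None):
    p,v=ray(n,px,obs); return p+v*((z-p[2])/v[:,2])[:,None]
def proj(n,P,obs=None):
    c,Rm,p=campose(n,obs); k,d=K(c)
    X=(np.array(P,float).reshape(-1,3)-p)@Rm; X=X*[1,-1,-1]
    return cv2.projectPoints(X,np.zeros(3),np.zeros(3),k,d)[0].reshape(-1,2)
E
python3 - <<'E'
from h import *
for n in("scene","top"):
    cv2.imwrite(f"pics/{n}0.png",get_image(n)); print(n,camera_info(n))
print(camera_info("wrist"));print(get_obs())
a=cv2.imread("pics/scene0.png");b=cv2.imread("pics/top0.png")
E
```

```text
scene {'fovy': 49.25327900126387, 'cx': 258.36653946879096, 'cy': 195.81278781542318, 'k1': -0.038984206384862496, 'position': array([ 0.12416145, -0.60972844,  0.91752859]), 'orientation': array([ 0.881361  ,  0.34510713, -0.11390814, -0.30187544])}
top {'fovy': 47.21105433347828, 'cx': 257.6782382419146, 'cy': 189.24870639954696, 'k1': -0.028364911858341852, 'position': array([ 0.48525784, -0.00596895,  1.22090647]), 'orientation': array([ 0.71340929,  0.0309865 , -0.03498954, -0.69918721])}
{'fovy': 64.47607725673014, 'cx': 254.4856720158007, 'cy': 190.2730111770214, 'k1': -0.08279907848103266, 'T_tool_cam': array([[ 2.34888074e-04,  9.66066231e-01,  2.58294370e-01,
         6.46310898e-02],
       [ 9.99999175e-01, -5.53122148e-04,  1.15939325e-03,
         5.84454953e-05],
       [ 1.26291900e-03,  2.58293884e-01, -9.66065564e-01,
         3.16325537e-02],
       [ 0.00000000e+00,  0.00000000e+00,  0.00000000e+00,
         1.00000000e+00]])}
{'t': 0.1, 'q': array([ 1.53312301e+00,  3.59318070e-01,  1.11463420e-02, -3.58727001e-04,
       -1.22408213e+00, -2.88087007e-01]), 'qd': array([ 0.00036749, -0.00159727,  0.00216373,  0.00110023,  0.00014802,
        0.00041937]), 'joint_efforts': array([-5.53316331e-04, -5.84765553e+01,  2.94110048e+01,  6.95459917e+00,
       -3.16745027e-03,  9.59472544e-06]), 'ee_pos': array([0.21596584, 0.63933186, 0.40384451]), 'ee_rot': array([ 7.44121711e-04,  9.86754145e-01, -1.62221136e-01, -7.63174267e-05]), 'ft_force': array([ 0.22904178, -0.10858333, -0.37346543]), 'moment': array([ 0.01331988,  0.02988549, -0.03023885]), 'gripper_force': 0.0, 'gripper_width': 0.08535191373291832}
```

View pics/scene0.png

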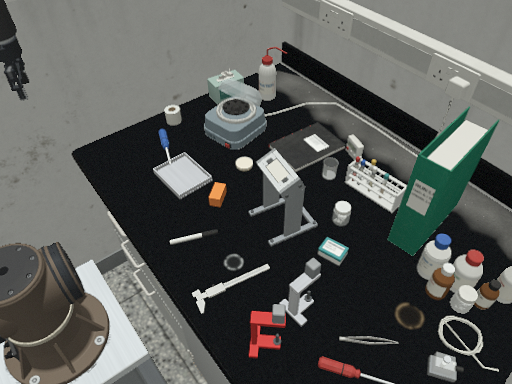

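View pics/top0.png

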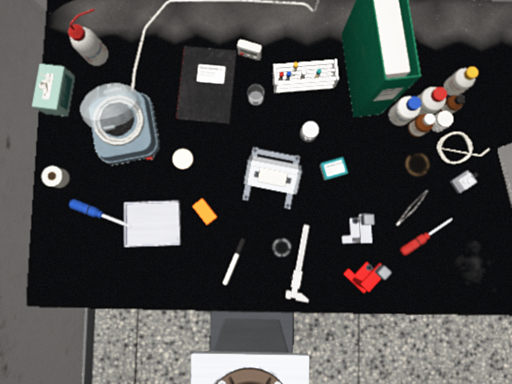

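The images show two C-frames: a grey one at top (359,229) / scene (300,292), and a red one at top (368,277) / scene (265,332). The grey steel one fits the description. The white casting is in the mould at top (272,174), the orange look-alike is at top (204,211), and the tray is at top (152,223).

Run:
```python
import cv2,numpy as np
a=cv2.imread("pics/scene0.png");b=cv2.imread("pics/top0.png")
z=lambda im,x,y,w,h:cv2.resize(im[y:y+h,x:x+w],(400,300),interpolation=cv2.INTER_CUBIC)
o=np.vstack([np.hstack([z(b,325,200,80,60),z(a,260,250,100,75)]),np.hstack([z(b,228,140,88,66),z(a,235,140,140,105)])])
cv2.imwrite("pics/crop.png",o)
```

```text
(no output)
```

View pics/crop.png

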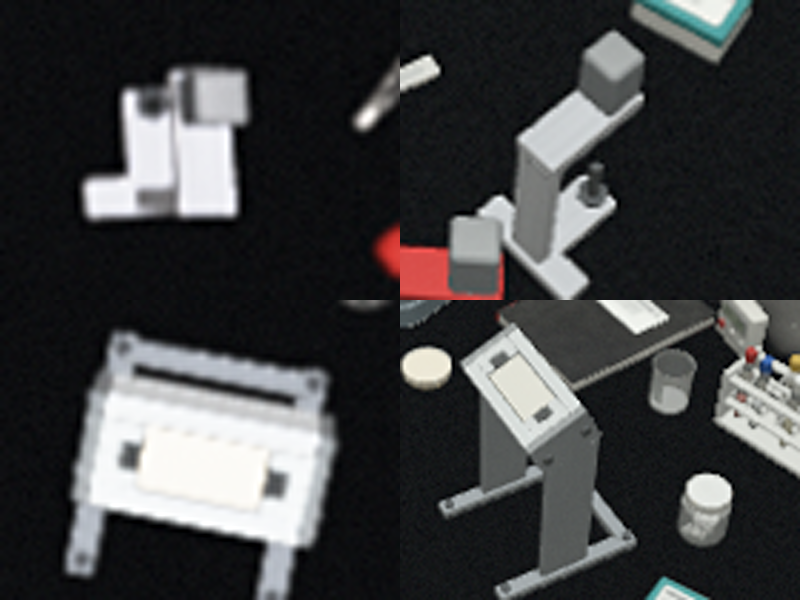

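The enlarged crop confirms it. The grey steel C-frame stands with its spine toward the robot. Its handle top is near top pixel (369,219) and its pin is on the far side. The white casting is flush in the mould, and the stand's tie bar is at the rear. Next I'll get rough positions.

Run:
```python
from h import *
b=cv2.imread("pics/top0.png");a=cv2.imread("pics/scene0.png")
P=lambda x,y,ox,oy,s:(ox+(x+.5)/s-.5,oy+(y+.5)/s-.5)
# handle top in top view
h=[P(x,y,325,200,5) for x,y in[(193,70),(247,70),(245,122),(192,121)]]
H=onz("top",h,.162);print("handle",H.round(4).tolist(),H.mean(0))
c=[P(x,y-300,228,140,400/88) for x,y in[(145,425),(270,447),(263,510),(137,487)]]
# casting mid-edges: left, right -> v axis
C=onz("top",c,.203);print("cast top",C.round(4).tolist(),C.mean(0))
for n,im,(x0,y0,x1,y1) in(("top",b,(240,150,305,210)),("scene",a,(255,145,305,200))):
    r=im[y0:y1,x0:x1].astype(int); m=((r[...,2]-r[...,0]>8)&(r[...,2]>200)).astype(np.uint8)
    k=cv2.connectedComponentsWithStats(m); i=1+np.argmax(k[2][1:,4]); print(n,k[2][i],k[3][i]+[x0,y0])
    globals()["c_"+n]=k[3][i]+[x0,y0]
p1,v1=ray("top",c_top);p2,v2=ray("scene",c_scene);v1=v1[0];v2=v2[0]
s=np.linalg.lstsq(np.c_[v1,-v2],p2-p1,rcond=None)[0];print("tri",p1+v1*s[0],p2+v2*s[1])
# rear tie-bar ends, foot bar front ends (ground z=.01) top view
q=[P(x,y-300,228,140,400/88) for x,y in[(122,347),(317,385),(81,561),(273,590)]]
print("foot",onz("top",q,.011).round(4).tolist())
t=[P(x,y,228+97-228+228,200,5) for x,y in[]]
# tray by bright mask, z=.018
for nm,(x0,y0,x1,y1),z in(("tray",(110,195,190,255),.018),):
    r=cv2.inRange(b[y0:y1,x0:x1],(170,170,170),(255,255,255)); k=cv2.connectedComponentsWithStats(r);i=1+np.argmax(k[2][1:,4])
    rr=cv2.minAreaRect(np.argwhere(k[1]==i)[:,::-1].astype(np.float32)); bx=cv2.boxPoints(rr)+[x0,y0]
    Q=onz("top",bx,z);print(nm,Q.round(3).tolist(),Q.mean(0))
```

```text
handle [[0.5306, -0.2671, 0.162], [0.5311, -0.2933, 0.162], [0.506, -0.2922, 0.162], [0.506, -0.2665, 0.162]] [ 0.51839806 -0.27979086  0.162     ]
cast top [[0.6327, -0.014, 0.203], [0.6226, -0.0785, 0.203], [0.59, -0.0754, 0.203], [0.6005, -0.0106, 0.203]] [ 0.6114322  -0.04462503  0.203     ]
top [18 20  3  8  9] [259.22222222 173.88888889]
scene [ 12  14  22  23 253] [277.16996047 169.96442688]
tri [ 0.62088256 -0.01392728  0.17047645] [ 0.63170943 -0.02142432  0.17193115]
foot [[0.7085, -0.0005, 0.011], [0.6874, -0.1205, 0.011], [0.5763, 0.0217, 0.011], [0.561, -0.0952, 0.011]]
tray [[0.553, 0.395, 0.018], [0.564, 0.206, 0.018], [0.443, 0.197, 0.018], [0.433, 0.384, 0.018]] [0.49844165 0.29557795 0.018     ]
```

drive_tool(
  targets=[
    {"dp": [0.54, -0.93, 0.23], "twist": [0, 0, -0.557], "claw": -1},
    {"dp": [0.54, -0.93, 0.23], "twist": [0, 0, -0.557], "claw": -1},
    {"dp": [0.54, -0.93, 0.23], "twist": [0, 0, -0.557], "claw": -1},
    {"dp": [0.54, -0.93, 0.23], "twist": [0, 0, -0.557], "claw": -1},
    {"dp": [0.54, -0.93, 0.23], "twist": [0, 0, -0.557], "claw": -1},
    {"dp": [0.54, -0.93, 0.23], "twist": [0, 0, -0.557], "claw": -1},
    {"dp": [0.54, -0.93, 0.23], "twist": [0, 0, -0.557], "claw": -1},
    {"dp": [0.54, -0.93, 0.23], "twist": [0, 0, -0.557], "claw": -1},
  ],
)

```text
t: 0.9
ee_pos: [0.3892, 0.3401, 0.4786]
ee_rot: [0.0, 0.889, -0.458, -0.0]
ft_force: [0.6, -0.1, 0.8]
gripper_width: 0.0856
gripper_force: 0.0
```

drive_tool(
  targets=[
    {"dp": [0.54, -0.93, 0.23], "twist": [0, 0, -0.557], "claw": -1},
    {"dp": [0.54, -0.93, 0.23], "twist": [0, 0, -0.557], "claw": -1},
    {"dp": [0.54, -0.93, 0.23], "twist": [0, 0, -0.557], "claw": -1},
    {"dp": [0.54, -0.93, 0.23], "twist": [0, 0, -0.557], "claw": -1},
    {"dp": [0.54, -0.93, 0.23], "twist": [0, 0, -0.557], "claw": -1},
    {"dp": [0.54, -0.93, 0.23], "twist": [0, 0, -0.557], "claw": -1},
    {"dp": [0.54, -0.93, 0.23], "twist": [0, 0, -0.557], "claw": -1},
    {"dp": [0, 0, 0], "twist": [0, 0, -0.557], "claw": -1},
  ],
)

```text
t: 1.7
ee_pos: [0.5418, 0.0779, 0.5432]
ee_rot: [-0.0, -0.705, 0.71, -0.0]
ft_force: [0.6, 0.9, -0.2]
gripper_width: 0.0854
gripper_force: 0.0
```

Run:
```python
from h import *
import pickle
o=get_obs(); im=get_image("wrist"); cv2.imwrite("pics/w_mould.png",im); pickle.dump(o,open("o_mould.pkl","wb"))
print(o["t"],o["ee_pos"],o["q"].round(3),rot(o["ee_rot"]).as_matrix().round(3).tolist(),o["qd"].round(3),o["ft_force"])
```

```text
1.7 [0.54179489 0.07786086 0.54321274] [ 5.010e-01  8.700e-02 -3.200e-02  1.000e-03 -1.451e+00 -5.080e-01] [[-0.007, -1.0, 0.001], [-1.0, 0.007, -0.001], [0.001, -0.001, -1.0]] [ 0.063 -0.013 -0.042 -0.026  0.018 -0.847] [ 0.59621337  0.8998333  -0.16520812]
```

View pics/w_mould.png

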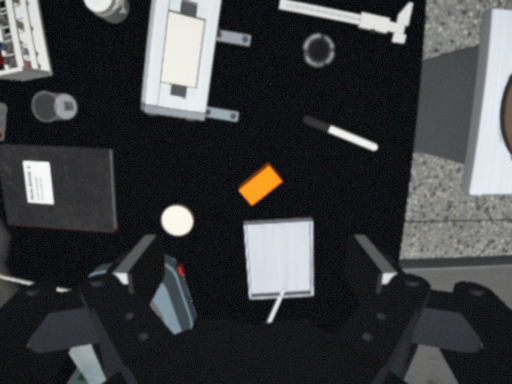

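The wrist view shows the mould cut off at the top edge, with the casting at (182,48). The tray spans (245–315, 220–298), and the orange block is at (260,184). I'll shift toward −y for a full view of the mould.

drive_tool(
  targets=[
    {"dp": [0, -0.7, 0], "claw": -1},
    {"dp": [0, -0.8, 0], "claw": -1},
    {"dp": [0, -0.9, 0], "claw": -1},
    {"dp": [0, -0.6, 0], "claw": -1},
    {"dp": [0, 0, 0], "claw": -1},
    {"dp": [0, 0, 0], "claw": -1},
    {"dp": [0, 0, 0], "claw": -1},
    {"dp": [0, 0, 0], "claw": -1},
  ],
)

```text
schema error: expected keys dp, twist, claw
```

Run:
```python
from h import *
import pickle
o=get_obs(); im=get_image("wrist"); cv2.imwrite("pics/w_m2.png",im); pickle.dump(o,open("o_m2.pkl","wb"))
print(o["t"],o["ee_pos"],o["qd"].round(3))
p=proj("wrist",[[.61,-.045,.2]],o)[0]; print(p)
x0,y0=int(max(0,min(352,p[0]-80))),int(max(0,min(264,p[1]-60)));print(x0,y0)
cv2.imwrite("pics/w_m2c.png",cv2.resize(im[y0:y0+120,x0:x0+160],(800,600),interpolation=cv2.INTER_CUBIC))
```

```text
1.75 [0.54099256 0.0792381  0.54250981] [ 0.049 -0.01  -0.027 -0.01   0.006  0.129]
[180.54376803  47.59177948]
100 0
```

View pics/w_m2c.png

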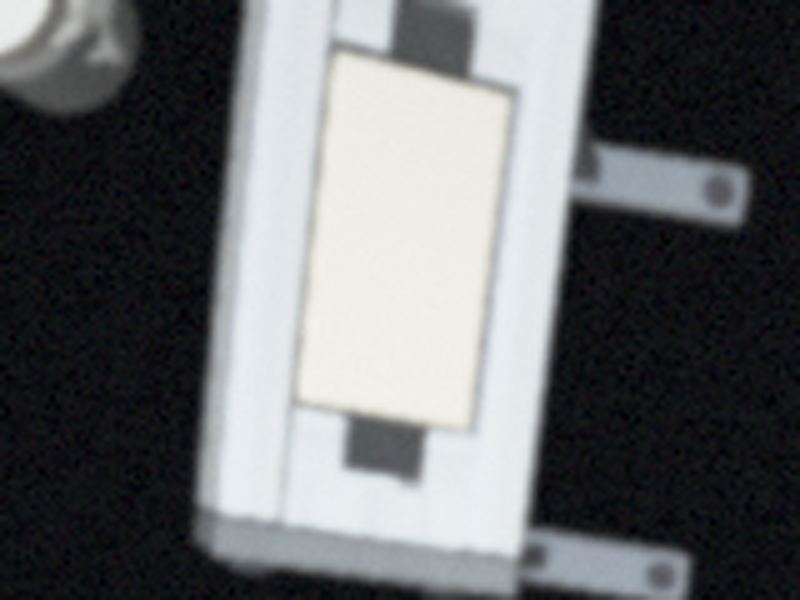

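The crop is usable: casting corners at crop (335,50), (517,92), (470,432), (297,405). I'll compute the mould pose, and send the move again with all keys.

```bash
cat > m.py <<'E'
from h import *
import pickle
def mould(n,cs,o=None):
    # cs order: (+u,-v),(-u,-v),(-u,+v),(+u,+v)
    zs=[.2103,.1959,.1959,.2103]
    W=np.array([onz(n,[c],z,o)[0] for c,z in zip(cs,zs)])
    m=W.mean(0); v=(W[2]+W[3]-W[0]-W[1])[:2]; u=(W[0]+W[3]-W[1]-W[2])[:2]
    yv=np.degrees(np.arctan2(-v[0],v[1])); yu=np.degrees(np.arctan2(u[1],u[0]))
    yaw=np.radians(yv); org=m[:2]+.042*.4226*np.array([np.cos(yaw),np.sin(yaw)])
    print(n,"len v",np.hypot(*v)/2,"u",np.hypot(*u)/2/.906,"yaw",yv,yu,"origin",org)
E
python3 - <<'E'
from m import *
o=pickle.load(open("o_m2.pkl","rb"))
mould("wrist",[(100+(x+.5)/5-.5,(y+.5)/5-.5) for x,y in[(335,50),(517,92),(470,432),(297,405)]],o)
P=lambda x,y,ox,oy,s:(ox+(x+.5)/s-.5,oy+(y+.5)/s-.5)
c=[P(x,y-300,228,140,400/88) for x,y in[(145,425),(270,447),(263,510),(137,487)]]
mould("top",[c[1],c[2],c[3],c[0]])
s=[P(x,y-300,235,140,400/140) for x,y in[(523,354),(554,400),(523,421),(489,372)]]  # rough scene
mould("scene",[s[1],s[2],s[3],s[0]])
E
```

```text
wrist len v 0.06399592964488644 u 0.034086103275195755 yaw -10.381500527775177 -8.569562182909618 origin [ 0.62663389 -0.04626464]
top len v 0.06545465087904019 u 0.03392505339425085 yaw -9.054684367478888 -5.165229475677125 origin [ 0.62883324 -0.04740283]
scene len v 0.06045419579356942 u 0.031168586470874494 yaw -25.247690930725447 -18.980336028984105 origin [ 0.8988583  -0.26605772]
```

drive_tool(
  targets=[
    {"dp": [0, -0.7, 0], "twist": [0, 0, 0], "claw": -1},
    {"dp": [0, -0.8, 0], "twist": [0, 0, 0], "claw": -1},
    {"dp": [0, -0.9, 0], "twist": [0, 0, 0], "claw": -1},
    {"dp": [0, -0.9, 0], "twist": [0, 0, 0], "claw": -1},
    {"dp": [0, 0, 0], "twist": [0, 0, 0], "claw": -1},
    {"dp": [0, 0, 0], "twist": [0, 0, 0], "claw": -1},
    {"dp": [0, 0, 0], "twist": [0, 0, 0], "claw": -1},
    {"dp": [0, 0, 0], "twist": [0, 0, 0], "claw": -1},
  ],
)

```text
t: 2.6
ee_pos: [0.5401, -0.0494, 0.5426]
ee_rot: [0.0, 0.708, -0.706, -0.0]
ft_force: [-0.6, 0.2, 0.5]
gripper_width: 0.0854
gripper_force: 0.0
```

Run:
```python
from h import *
import pickle
o=get_obs(); im=get_image("wrist"); cv2.imwrite("pics/w_m3.png",im); pickle.dump(o,open("o_m3.pkl","wb"))
print(o["t"],o["ee_pos"],o["qd"].round(3))
p=proj("wrist",[[.61,-.045,.2],[.518,-.28,.162]],o); print(p)
```

```text
2.6 [ 0.54007506 -0.0493773   0.5425605 ] [-0.001  0.001  0.003  0.001 -0.001 -0.   ]
[[187.32874166 177.09444836]
 [276.1283995  -53.25496022]]
```

View pics/w_m3.png

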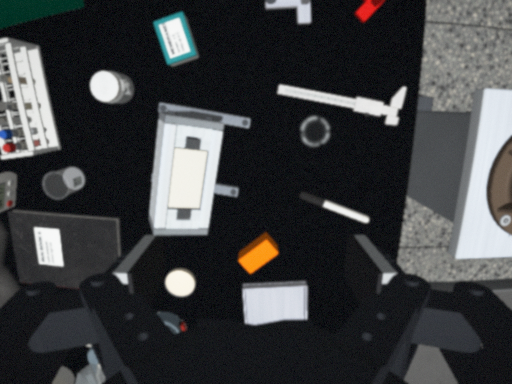

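The full mould is now visible, with the casting at about (187,178). The grey tool is just above the frame at (300,5).

```bash
cat >> m.py <<'E'
def quad(im,x0,y0,x1,y1,th=0):
    r=cv2.resize(im[y0:y1,x0:x1],None,fx=8,fy=8,interpolation=cv2.INTER_CUBIC); r=cv2.GaussianBlur(r,(9,9),0).astype(int)
    m=((r[...,2]-r[...,0]>th)&(r.min(2)>150)).astype(np.uint8)
    m=cv2.morphologyEx(m,cv2.MORPH_OPEN,np.ones((25,25)))
    cs=max(cv2.findContours(m,cv2.RETR_EXTERNAL,cv2.CHAIN_APPROX_NONE)[0],key=cv2.contourArea)
    h=cv2.convexHull(cs)
    q=cv2.approxPolyN(h,4).reshape(-1,2).astype(float)
    return np.array([x0,y0])+(q+.5)/8-.5
E
python3 - <<'E'
from m import *
for n,f,of,b in(("wrist","w_mould","o_mould",(150,0,225,100)),("wrist","w_m3","o_m3",(155,135,225,220)),("top","top0",0,(250,155,295,200)),("scene","scene0",0,(260,150,310,195))):
    im=cv2.imread(f"pics/{f}.png"); o=pickle.load(open(of+".pkl","rb")) if of else None
    q=quad(im,*b)
    W=onz(n,q,.203,o)[:,:2]; d=W-W.mean(0); a=np.radians(-9.5)
    uu=d@[np.cos(a),np.sin(a)]; vv=d@[-np.sin(a),np.cos(a)]
    pick=lambda su,sv:q[np.argmax(su*uu/17+sv*vv/32)]
    cs=[pick(1,-1),pick(-1,-1),pick(-1,1),pick(1,1)]; print(np.round(cs,1).tolist()); mould(n,cs,o)
E
```

```text
[[167.3, 9.8], [204.4, 19.7], [195.4, 88.3], [159.6, 81.6]]
wrist len v 0.06483177547447698 u 0.035483011419408315 yaw -9.925316997892194 -10.490153538436108 origin [ 0.62745224 -0.04631228]
[[173.6, 146.4], [207.4, 150.3], [199.3, 208.2], [166.6, 207.7]]
wrist len v 0.06458367989115335 u 0.03538069510418009 yaw -10.12657049085909 -9.856727145580418 origin [ 0.6273077  -0.04684492]
[[287.7, 171.8], [284.8, 186.7], [256.7, 181.2], [259.4, 166.1]]
top len v 0.0670671248524554 u 0.0375754036969875 yaw -10.183262455508238 -9.189941614895803 origin [ 0.62867996 -0.04708884]
[[290.2, 173.9], [277.7, 182.9], [264.3, 166.2], [276.3, 157.3]]
scene len v 0.06724426140952254 u 0.03796936448834633 yaw -9.551159708053142 -9.104960620082927 origin [ 0.62773685 -0.04859482]
```

Four views agree on the mould: origin (0.6275, −0.0468), yaw −10.0°. Next I'll look at the knockout tool.

drive_tool(
  targets=[
    {"dp": [0, -0.8, 0], "twist": [0, 0, 0], "claw": -1},
    {"dp": [0, -0.9, 0], "twist": [0, 0, 0], "claw": -1},
    {"dp": [0, -0.9, 0], "twist": [0, 0, 0], "claw": -1},
    {"dp": [0, -0.9, 0], "twist": [0, 0, 0], "claw": -1},
    {"dp": [0, -0.4, 0], "twist": [0, 0, 0], "claw": -1},
    {"dp": [0, 0, 0], "twist": [0, 0, 0], "claw": -1},
    {"dp": [0, 0, 0], "twist": [0, 0, 0], "claw": -1},
    {"dp": [0, 0, 0], "twist": [0, 0, 0], "claw": -1},
  ],
)

```text
t: 3.45
ee_pos: [0.5402, -0.2055, 0.5428]
ee_rot: [-0.0, 0.708, -0.706, 0.0]
ft_force: [-0.9, 0.3, -0.6]
gripper_width: 0.0855
gripper_force: 0.0
```

Run:
```python
from h import *
import pickle
o=get_obs(); im=get_image("wrist"); cv2.imwrite("pics/w_t.png",im); pickle.dump(o,open("o_t.pkl","wb"))
p=proj("wrist",[[.50,-.28,.1]],o)[0]; 
x0,y0=int(max(0,min(352,p[0]-80))),int(max(0,min(264,p[1]-60)));print(o["t"],o["ee_pos"],p,x0,y0)
cv2.imwrite("pics/w_tc.png",cv2.resize(im[y0:y0+120,x0:x0+160],(800,600),interpolation=cv2.INTER_CUBIC))
```

```text
3.45 [ 0.54020141 -0.20548704  0.54280108] [285.07206708 101.71251718] 205 41
```

View pics/w_tc.png

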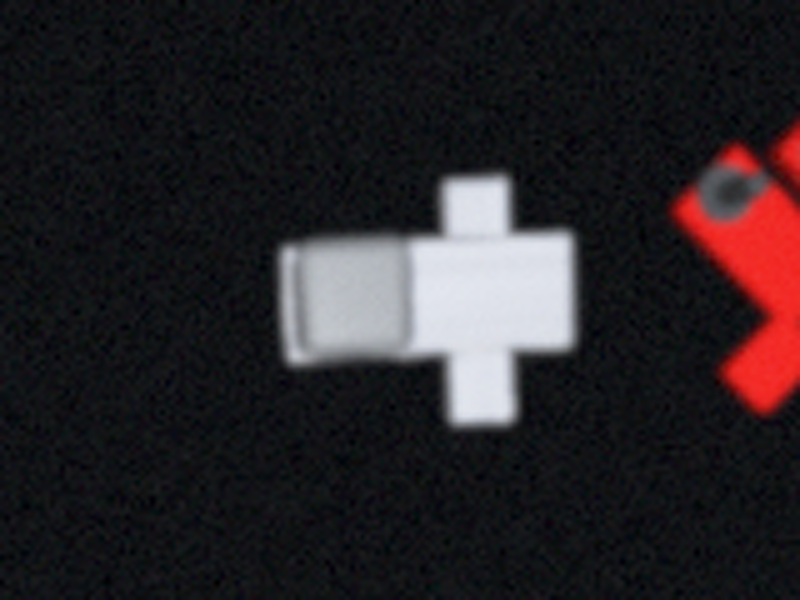

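The crop shows the grey tool alone: handle top at crop (298–408, 238–352), arm corners (280,245), (573,232), (576,350), (288,365). The red look-alike is well to the right.

Run:
```python
from m import *
o=pickle.load(open("o_t.pkl","rb"))
f=lambda L:[(205+(x+.5)/5-.5,41+(y+.5)/5-.5) for x,y in L]
H=onz("wrist",f([(299,239),(408,237),(409,352),(304,353)]),.162,o)
A=onz("wrist",f([(280,245),(573,232),(576,350),(288,365)]),.122,o)
print(H.round(4).tolist(),H.mean(0)); print(A.round(4).tolist(),A.mean(0))
d=(A[0]+A[3]-A[1]-A[2])/2; yaw=np.arctan2(d[1],d[0]); print("len",np.hypot(d[0],d[1]),"yaw",np.degrees(yaw))
print("origin from arm",A.mean(0)[:2]+.021*np.array([np.cos(yaw),np.sin(yaw)]))
F=onz("wrist",f([(443,177),(511,176),(516,424),(450,424)]),.010,o); print("bar",F.round(4).tolist(),F.mean(0)[:2]+.05*np.array([np.cos(yaw),np.sin(yaw)]))
w=(F[0]-F[3]);print(np.hypot(w[0],w[1]),np.degrees(np.arctan2(w[0],-w[1])))
```

```text
[[0.5291, -0.2927, 0.162], [0.5051, -0.2933, 0.162], [0.5043, -0.2685, 0.162], [0.5277, -0.2681, 0.162]] [ 0.51655665 -0.28065432  0.162     ]
[[0.5325, -0.2938, 0.122], [0.4605, -0.2975, 0.122], [0.4584, -0.2691, 0.122], [0.5303, -0.2649, 0.122]] [ 0.49543941 -0.2813483   0.122     ]
len 0.0720441395770284 yaw 3.1355168831666296
origin from arm [ 0.51640797 -0.28019964]
bar [[0.4794, -0.3215, 0.01], [0.458, -0.3221, 0.01], [0.4534, -0.2451, 0.01], [0.4749, -0.2449, 0.01]] [ 0.51636055 -0.28064983]
0.07674399460800026 3.3402006238871005
```

drive_tool(
  targets=[
    {"dp": [-0.15, -0.47, -0.3], "twist": [0, 0, 0.1], "claw": -1},
    {"dp": [-0.15, -0.47, -0.3], "twist": [0, 0, 0.1], "claw": -1},
    {"dp": [-0.15, -0.47, -0.3], "twist": [0, 0, 0.1], "claw": -1},
    {"dp": [-0.15, -0.46, -0.3], "twist": [0, 0, 0.08], "claw": -1},
    {"dp": [0, 0, -0.9], "twist": [0, 0, 0], "claw": -1},
    {"dp": [0, 0, -0.9], "twist": [0, 0, 0], "claw": -1},
    {"dp": [0, 0, -0.6], "twist": [0, 0, 0], "claw": -1},
    {"dp": [0, 0, 0], "twist": [0, 0, 0], "claw": -1},
  ],
)

```text
t: 4.3
ee_pos: [0.5154, -0.2801, 0.3953]
ee_rot: [0.001, 0.726, -0.688, -0.003]
ft_force: [0.7, 0.3, 0.8]
gripper_width: 0.0853
gripper_force: 0.0
```

drive_tool(
  targets=[
    {"dp": [0.02, 0, -0.7], "twist": [0, 0, 0], "claw": -1},
    {"dp": [0, 0, -0.7], "twist": [0, 0, 0], "claw": -1},
    {"dp": [0, 0, -0.6], "twist": [0, 0, 0], "claw": -1},
    {"dp": [0, 0, -0.36], "twist": [0, 0, 0], "claw": -1},
    {"dp": [0, 0, 0], "twist": [0, 0, 0], "claw": -1},
    {"dp": [0, 0, 0], "twist": [0, 0, 0], "claw": 1},
    {"dp": [0, 0, 0], "twist": [0, 0, 0], "claw": 1},
    {"dp": [0, 0, 0], "twist": [0, 0, 0], "claw": 1},
  ],
  newtons=100,
)

```text
t: 5.1
ee_pos: [0.5173, -0.2813, 0.3058]
ee_rot: [-0.001, 0.726, -0.688, 0.001]
ft_force: [-0.2, -0.9, -0.5]
gripper_width: 0.0441
gripper_force: 0.0
```

drive_tool(
  targets=[
    {"dp": [0, 0, 0], "twist": [0, 0, 0], "claw": 1},
    {"dp": [0, 0, 0], "twist": [0, 0, 0], "claw": 1},
    {"dp": [0, 0, 0], "twist": [0, 0, 0], "claw": 1},
    {"dp": [0, 0, 0], "twist": [0, 0, 0], "claw": 1},
    {"dp": [0, 0, 0], "twist": [0, 0, 0], "claw": 1},
    {"dp": [0, 0, 0.5], "twist": [0, 0, 0], "claw": 1},
    {"dp": [0, 0, 0.9], "twist": [0, 0, 0], "claw": 1},
    {"dp": [0, 0, 0.9], "twist": [0, 0, 0], "claw": 1},
  ],
)

```text
t: 5.9
ee_pos: [0.5164, -0.2812, 0.3963]
ee_rot: [0.001, 0.726, -0.688, -0.001]
ft_force: [0.8, -0.4, -2.0]
gripper_width: 0.0247
gripper_force: 98.8
```

Run:
```python
from h import *
o=get_obs(); print(o["t"],o["ee_pos"],rot(o["ee_rot"]).as_matrix().round(4).tolist(),o["q"].round(3),o["ft_force"],o["gripper_width"])
yaw=np.radians(-10); c,s=np.cos(yaw),np.sin(yaw)
u=np.array([.9063*c,.9063*s,.4226]);v=np.array([-s,c,0]);n=np.array([-.4226*c,-.4226*s,.9063])
und=np.array([.6275,-.0468,.165])
# TCP target: tool axis = n, tcp at origin+n*(grip 0.144 + .155) ; here use measured z height later
Rt=np.c_[np.cross(-u,-n),-u,-n]; print("R target",Rt.round(4).tolist())
Rr=R.from_matrix(Rt)*rot(o["ee_rot"]).inv(); print("rotvec units of 8deg",Rr.as_rotvec(degrees=True)/8)
print(u,v,n)
for nn,uu in((-.054,-.10),(-.054,0)): print("tcp",und+u*uu+n*(nn+.3))
```

```text
5.9 [ 0.51637372 -0.28120593  0.39629154] [[0.0533, -0.9986, -0.0027], [-0.9986, -0.0533, 0.001], [-0.0011, 0.0026, -1.0]] [-1.670e-01  2.230e-01 -1.970e-01 -1.000e-03 -1.153e+00  2.200e-01] [ 0.83578538 -0.36851736 -1.97006614] 0.024685922388305855
R target [[-0.1736, -0.8925, 0.4162], [-0.9848, 0.1574, -0.0734], [0.0, -0.4226, -0.9063]]
rotvec units of 8deg [-0.19875765 -3.14401204 -1.60758387]
[ 0.89253127 -0.15737734  0.4226    ] [0.17364818 0.98480775 0.        ] [-0.41617976  0.07338372  0.9063    ]
tcp [ 0.43586665 -0.01300987  0.3456898 ]
tcp [ 0.52511978 -0.0287476   0.3879498 ]
```

drive_tool(
  targets=[
    {"dp": [-0.29, 0.84, -0.16], "twist": [-0.025, -0.393, -0.2], "claw": 1},
    {"dp": [-0.29, 0.84, -0.16], "twist": [-0.025, -0.393, -0.2], "claw": 1},
    {"dp": [-0.29, 0.84, -0.16], "twist": [-0.025, -0.393, -0.2], "claw": 1},
    {"dp": [-0.29, 0.84, -0.16], "twist": [-0.025, -0.393, -0.2], "claw": 1},
    {"dp": [-0.29, 0.84, -0.16], "twist": [-0.025, -0.393, -0.2], "claw": 1},
    {"dp": [-0.29, 0.84, -0.16], "twist": [-0.025, -0.393, -0.2], "claw": 1},
    {"dp": [-0.29, 0.84, -0.16], "twist": [-0.025, -0.393, -0.2], "claw": 1},
    {"dp": [-0.29, 0.84, -0.16], "twist": [-0.025, -0.393, -0.2], "claw": 1},
  ],
)

```text
t: 6.7
ee_pos: [0.4286, -0.0267, 0.348]
ee_rot: [0.131, -0.633, 0.746, -0.161]
ft_force: [0.8, -1.5, -1.7]
gripper_width: 0.0247
gripper_force: 99.0
```

drive_tool(
  targets=[
    {"dp": [0, 0, 0], "twist": [0, 0, 0], "claw": 1},
    {"dp": [0, 0, 0], "twist": [0, 0, 0], "claw": 1},
    {"dp": [0, 0, 0], "twist": [0, 0, 0], "claw": 1},
    {"dp": [0, 0, 0], "twist": [0, 0, 0], "claw": 1},
    {"dp": [0, 0, 0], "twist": [0, 0, 0], "claw": 1},
    {"dp": [0, 0, 0], "twist": [0, 0, 0], "claw": 1},
    {"dp": [0, 0, 0], "twist": [0, 0, 0], "claw": 1},
    {"dp": [0, 0, 0], "twist": [0, 0, 0], "claw": 1},
  ],
)

```text
t: 7.5
ee_pos: [0.4301, -0.0282, 0.3485]
ee_rot: [0.13, -0.633, 0.746, -0.161]
ft_force: [-0.2, 0.3, -2.9]
gripper_width: 0.0245
gripper_force: 98.9
```

```bash
cat > g.py <<'E'
from h import *
yaw=np.radians(-10); c,s=np.cos(yaw),np.sin(yaw)
u=np.array([.9063*c,.9063*s,.4226]);v=np.array([-s,c,0]);n=np.array([-.4226*c,-.4226*s,.9063])
und=np.array([.6275,-.0468,.165]); M=np.c_[u,v,n]; Rt=np.c_[np.cross(-u,-n),-u,-n]; D=.305
def st(ofs=None):
    o=get_obs(); Rm=rot(o["ee_rot"]).as_matrix(); org=np.array(o["ee_pos"])+Rm[:,2]*D
    e=(R.from_matrix(Rt)*rot(o["ee_rot"]).inv()).as_rotvec(degrees=True)
    print("t",o["t"],"tool org uvn mm",(1e3*M.T@(org-und)).round(1),"roterr/8",(e/8).round(3),"F uvn",(M.T@o["ft_force"]).round(1),o["gripper_width"])
    return o
def d(*a): # dp in units for uvn mm
    print(a,(M@np.array(a)/40).round(3))
E
python3 - <<'E'
from g import *
o=st(); print(o["ee_pos"],o["q"].round(2)); im=get_image("wrist"); cv2.imwrite("pics/w_e.png",im)
cv2.imwrite("pics/scene1.png",get_image("scene"))
d(10,0,0);d(0,10,0);d(0,0,10)
E
```

```text
t 7.5 tool org uvn mm [-107.4  -17.5  -55.1] roterr/8 [ 0.042 -0.147 -0.058] F uvn [-1.4  0.2 -2.5] 0.024476056297776768
[ 0.43011539 -0.02820827  0.34854517] [ 0.45 -0.14 -0.94  0.54 -0.49 -1.06]
(10, 0, 0) [ 0.223 -0.039  0.106]
(0, 10, 0) [0.043 0.246 0.   ]
(0, 0, 10) [-0.104  0.018  0.227]
```

View pics/scene1.png

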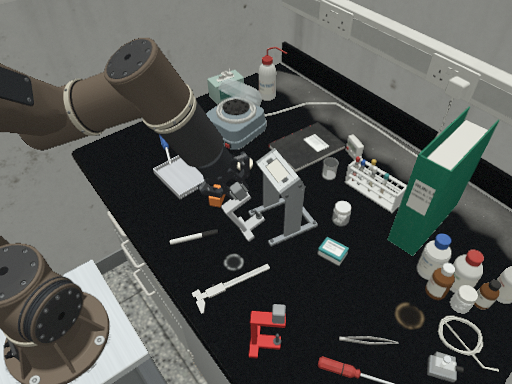

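drive_tool(
  targets=[
    {"dp": [0.035, 0.197, 0], "twist": [0.021, -0.074, -0.029], "claw": 1},
    {"dp": [0.035, 0.197, 0], "twist": [0.021, -0.074, -0.029], "claw": 1},
    {"dp": [0, 0, 0], "twist": [0, 0, 0], "claw": 1},
    {"dp": [0.3, -0.053, 0.15], "twist": [0, 0, 0], "claw": 1},
    {"dp": [0.3, -0.053, 0.15], "twist": [0, 0, 0], "claw": 1},
    {"dp": [0.2, -0.035, 0.1], "twist": [0, 0, 0], "claw": 1},
    {"dp": [0, 0, 0], "twist": [0, 0, 0], "claw": 1},
    {"dp": [0, 0, 0], "twist": [0, 0, 0], "claw": 1},
  ],
)

```text
t: 8.4
ee_pos: [0.4645, -0.0182, 0.3641]
ee_rot: [0.139, -0.628, 0.748, -0.166]
ft_force: [-1.5, -0.8, -2.2]
gripper_width: 0.0249
gripper_force: 98.9
```

Run:
```python
from g import *
o=st(); print(o["ee_pos"],((und+n*.252-o["ee_pos"])/.04).round(3))
```

```text
t 8.4 tool org uvn mm [-66.   -0.3 -54.6] roterr/8 [ 0.002 -0.005  0.002] F uvn [-2.1 -1.  -1.4] 0.024861368130581186
[ 0.46451867 -0.01822381  0.36413347] [ 1.453 -0.252  0.731]
```

drive_tool(
  targets=[
    {"dp": [0.242, -0.042, 0.12], "twist": [0, 0, 0], "claw": 1},
    {"dp": [0.242, -0.042, 0.12], "twist": [0, 0, 0], "claw": 1},
    {"dp": [0.242, -0.042, 0.12], "twist": [0, 0, 0], "claw": 1},
    {"dp": [0.242, -0.042, 0.12], "twist": [0, 0, 0], "claw": 1},
    {"dp": [0.242, -0.042, 0.12], "twist": [0, 0, 0], "claw": 1},
    {"dp": [0.242, -0.042, 0.12], "twist": [0, 0, 0], "claw": 1},
    {"dp": [0, 0, 0], "twist": [0, 0, 0], "claw": 1},
    {"dp": [0, 0, 0], "twist": [0, 0, 0], "claw": 1},
  ],
)

```text
t: 9.2
ee_pos: [0.523, -0.0282, 0.393]
ee_rot: [0.139, -0.627, 0.748, -0.166]
ft_force: [-0.6, -0.8, -3.0]
gripper_width: 0.0248
gripper_force: 99.0
```

Run:
```python
from g import *
o=st()
im=np.hstack([get_image("scene")[100:280,180:360],get_image("wrist")[:,:][::2,::2][:180]]); cv2.imwrite("pics/in.png",cv2.resize(im,None,fx=1.8,fy=1.8))
```

```text
t 9.2 tool org uvn mm [  0.    0.1 -53.5] roterr/8 [ 0.001 -0.003  0.003] F uvn [-1.6 -0.9 -2.5] 0.024813874403406124
```

View pics/in.png

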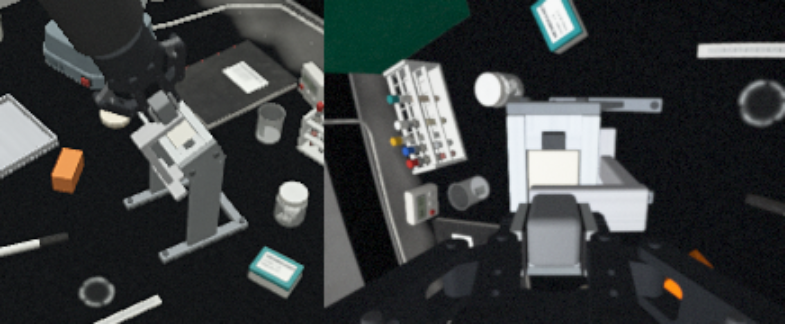

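The tool is inserted with its arm over the mould and its foot below, and no contact force. Next I probe upward gently at v = 0.

drive_tool(
  targets=[
    {"dp": [-0.019, 0.0033, 0.0416], "twist": [0, 0, 0], "claw": 1},
    {"dp": [-0.019, 0.0033, 0.0416], "twist": [0, 0, 0], "claw": 1},
    {"dp": [-0.019, 0.0033, 0.0416], "twist": [0, 0, 0], "claw": 1},
    {"dp": [-0.019, 0.0033, 0.0416], "twist": [0, 0, 0], "claw": 1},
    {"dp": [-0.019, 0.0033, 0.0416], "twist": [0, 0, 0], "claw": 1},
    {"dp": [-0.019, 0.0033, 0.0416], "twist": [0, 0, 0], "claw": 1},
    {"dp": [0, 0, 0], "twist": [0, 0, 0], "claw": 1},
    {"dp": [0, 0, 0], "twist": [0, 0, 0], "claw": 1},
  ],
)

```text
t: 10.1
ee_pos: [0.5185, -0.0272, 0.4028]
ee_rot: [0.139, -0.628, 0.748, -0.166]
ft_force: [6.0, -1.6, -9.2]
gripper_width: 0.0247
gripper_force: 100.4
```

```bash
python3 -c "
from g import *
st()"
```

```text
t 10.1 tool org uvn mm [ -0.    0.5 -42.7] roterr/8 [-0.    -0.003 -0.004] F uvn [  1.7  -0.5 -10.9] 0.02470696306598907
```

drive_tool(
  targets=[
    {"dp": [0.031, -0.0055, -0.068], "twist": [0, 0, 0], "claw": 1},
    {"dp": [0.013, 0.074, 0], "twist": [0, 0, 0], "claw": 1},
    {"dp": [0.013, 0.074, 0], "twist": [0, 0, 0], "claw": 1},
    {"dp": [0, 0, 0], "twist": [0, 0, 0], "claw": 1},
    {"dp": [-0.0155, 0.0027, 0.034], "twist": [0, 0, 0], "claw": 1},
    {"dp": [-0.0155, 0.0027, 0.034], "twist": [0, 0, 0], "claw": 1},
    {"dp": [0, 0, 0], "twist": [0, 0, 0], "claw": 1},
    {"dp": [0, 0, 0], "twist": [0, 0, 0], "claw": 1},
  ],
)

```text
t: 10.9
ee_pos: [0.5194, -0.0213, 0.4035]
ee_rot: [0.139, -0.628, 0.748, -0.166]
ft_force: [-0.1, -0.1, -1.3]
gripper_width: 0.0245
gripper_force: 101.7
```

```bash
python3 -c "
from g import *
st()"
```

```text
t 10.9 tool org uvn mm [  0.4   6.4 -42. ] roterr/8 [-0.001  0.004 -0.003] F uvn [-0.6 -0.1 -1.2] 0.02448488318014973
```

No contact at v = 6.4 mm, so the pin is in the hole. I'll go up to the casting.

drive_tool(
  targets=[
    {"dp": [-0.0155, 0.0027, 0.034], "twist": [0, 0, 0], "claw": 1},
    {"dp": [-0.0155, 0.0027, 0.034], "twist": [0, 0, 0], "claw": 1},
    {"dp": [-0.0155, 0.0027, 0.034], "twist": [0, 0, 0], "claw": 1},
    {"dp": [-0.0155, 0.0027, 0.034], "twist": [0, 0, 0], "claw": 1},
    {"dp": [-0.0155, 0.0027, 0.034], "twist": [0, 0, 0], "claw": 1},
    {"dp": [-0.0155, 0.0027, 0.034], "twist": [0, 0, 0], "claw": 1},
    {"dp": [0, 0, 0], "twist": [0, 0, 0], "claw": 1},
    {"dp": [0, 0, 0], "twist": [0, 0, 0], "claw": 1},
  ],
)

```text
t: 11.7
ee_pos: [0.5156, -0.0207, 0.4103]
ee_rot: [0.138, -0.628, 0.748, -0.165]
ft_force: [7.0, -1.6, -11.6]
gripper_width: 0.0246
gripper_force: 100.2
```

```bash
python3 -c "
from g import *
st()"
```

```text
t 11.7 tool org uvn mm [ -0.8   6.2 -34.2] roterr/8 [ 0.    -0.012 -0.002] F uvn [  1.6  -0.3 -13.6] 0.02458803541768521
```

drive_tool(
  targets=[
    {"dp": [-0.031, 0.0055, 0.068], "twist": [0, 0, 0], "claw": 1},
    {"dp": [-0.031, 0.0055, 0.068], "twist": [0, 0, 0], "claw": 1},
    {"dp": [-0.031, 0.0055, 0.068], "twist": [0, 0, 0], "claw": 1},
    {"dp": [-0.031, 0.0055, 0.068], "twist": [0, 0, 0], "claw": 1},
    {"dp": [-0.031, 0.0055, 0.068], "twist": [0, 0, 0], "claw": 1},
    {"dp": [-0.031, 0.0055, 0.068], "twist": [0, 0, 0], "claw": 1},
    {"dp": [0, 0, 0], "twist": [0, 0, 0], "claw": 1},
    {"dp": [0, 0, 0], "twist": [0, 0, 0], "claw": 1},
  ],
)

```text
t: 12.5
ee_pos: [0.5083, -0.0192, 0.4258]
ee_rot: [0.138, -0.628, 0.748, -0.165]
ft_force: [12.8, -2.2, -17.6]
gripper_width: 0.0244
gripper_force: 100.0
```

```bash
python3 -c "
from g import *
st()"
```

```text
t 12.5 tool org uvn mm [ -1.2   6.4 -17. ] roterr/8 [-0.    -0.017 -0.003] F uvn [  4.3   0.1 -21.5] 0.024411869108817433
```

drive_tool(
  targets=[
    {"dp": [-0.018, 0.0032, 0.039], "twist": [0, 0, 0], "claw": 1},
    {"dp": [-0.018, 0.0032, 0.039], "twist": [0, 0, 0], "claw": 1},
    {"dp": [-0.018, 0.0032, 0.039], "twist": [0, 0, 0], "claw": 1},
    {"dp": [0, 0, 0], "twist": [0, 0, 0], "claw": 1},
    {"dp": [0, 0, 0], "twist": [0, 0, 0], "claw": 1},
    {"dp": [0, 0, 0], "twist": [0, 0, 0], "claw": 1},
    {"dp": [0, 0, 0], "twist": [0, 0, 0], "claw": 1},
    {"dp": [0, 0, 0], "twist": [0, 0, 0], "claw": 1},
  ],
)

```text
t: 13.3
ee_pos: [0.5063, -0.0188, 0.4303]
ee_rot: [0.138, -0.628, 0.748, -0.165]
ft_force: [13.3, -2.1, -19.3]
gripper_width: 0.0245
gripper_force: 100.1
```

```bash
python3 -c "
from g import *
o=st(); cv2.imwrite('pics/pushed.png',get_image('scene'))"
```

```text
t 13.3 tool org uvn mm [ -1.3   6.5 -12.1] roterr/8 [-0.    -0.019 -0.004] F uvn [  4.    0.2 -23.2] 0.024452300208459458
```

The casting is up about 22.6 mm. The upper arm will clear it by only about 1 mm on the way out, so I retract carefully. The arm may nudge the casting back to about 20 mm, which is within limits.

drive_tool(
  targets=[
    {"dp": [0.0543, -0.0096, -0.1184], "twist": [0, 0, 0], "claw": 1},
    {"dp": [0.0543, -0.0096, -0.1184], "twist": [0, 0, 0], "claw": 1},
    {"dp": [0.0543, -0.0096, -0.1184], "twist": [0, 0, 0], "claw": 1},
    {"dp": [0.0543, -0.0096, -0.1184], "twist": [0, 0, 0], "claw": 1},
    {"dp": [0.0543, -0.0096, -0.1184], "twist": [0, 0, 0], "claw": 1},
    {"dp": [0.0543, -0.0096, -0.1184], "twist": [0, 0, 0], "claw": 1},
    {"dp": [0.0543, -0.0096, -0.1184], "twist": [0, 0, 0], "claw": 1},
    {"dp": [0, 0, 0], "twist": [0, 0, 0], "claw": 1},
  ],
)

```text
t: 14.15
ee_pos: [0.5216, -0.0216, 0.3991]
ee_rot: [0.139, -0.628, 0.748, -0.166]
ft_force: [-0.4, -0.1, -2.6]
gripper_width: 0.0246
gripper_force: 103.2
```

```bash
python3 -c "
from g import *
st()"
```

```text
t 14.15 tool org uvn mm [  0.6   6.5 -46.9] roterr/8 [ 0.     0.003 -0.004] F uvn [-1.4 -0.1 -2.2] 0.024551774075686587
```

drive_tool(
  targets=[
    {"dp": [-0.008, 0.0015, 0.018], "twist": [0, 0, 0], "claw": 1},
    {"dp": [-0.134, 0.024, -0.063], "twist": [0, 0, 0], "claw": 1},
    {"dp": [-0.134, 0.024, -0.063], "twist": [0, 0, 0], "claw": 1},
    {"dp": [0, 0, 0], "twist": [0, 0, 0], "claw": 1},
    {"dp": [0, 0, 0], "twist": [0, 0, 0], "claw": 1},
    {"dp": [0, 0, 0], "twist": [0, 0, 0], "claw": 1},
    {"dp": [0, 0, 0], "twist": [0, 0, 0], "claw": 1},
    {"dp": [0, 0, 0], "twist": [0, 0, 0], "claw": 1},
  ],
)

```text
t: 14.95
ee_pos: [0.5104, -0.0197, 0.3951]
ee_rot: [0.139, -0.628, 0.748, -0.166]
ft_force: [-0.8, -0.2, -1.7]
gripper_width: 0.0244
gripper_force: 103.2
```

```bash
python3 -c "
from g import *
st()"
```

```text
t 14.95 tool org uvn mm [-11.5   6.4 -45.7] roterr/8 [ 0.     0.002 -0.002] F uvn [-1.4 -0.4 -1.2] 0.0244475024525598
```

drive_tool(
  targets=[
    {"dp": [-0.312, 0.055, -0.148], "twist": [0, 0, 0], "claw": 1},
    {"dp": [-0.312, 0.055, -0.148], "twist": [0, 0, 0], "claw": 1},
    {"dp": [-0.312, 0.055, -0.148], "twist": [0, 0, 0], "claw": 1},
    {"dp": [-0.312, 0.055, -0.148], "twist": [0, 0, 0], "claw": 1},
    {"dp": [-0.312, 0.055, -0.148], "twist": [0, 0, 0], "claw": 1},
    {"dp": [-0.312, 0.055, -0.148], "twist": [0, 0, 0], "claw": 1},
    {"dp": [-0.312, 0.055, -0.148], "twist": [0, 0, 0], "claw": 1},
    {"dp": [0, 0, 0], "twist": [0, 0, 0], "claw": 1},
  ],
)

```text
t: 15.75
ee_pos: [0.4216, -0.0047, 0.3529]
ee_rot: [0.139, -0.628, 0.748, -0.166]
ft_force: [-0.2, 0.9, -1.9]
gripper_width: 0.0244
gripper_force: 103.2
```

Run:
```python
from g import *
o=st(); im=get_image("wrist"); cv2.imwrite("pics/w_out.png",im)
# target: straight down, y-axis angle 183.1deg
a=np.radians(183.1); y=np.array([np.cos(a),np.sin(a),0]); z=np.array([0,0,-1.]); Rd=np.c_[np.cross(y,z),y,z]
e=(R.from_matrix(Rd)*rot(o["ee_rot"]).inv()).as_rotvec(degrees=True)/8
print("rot",e,"dp",(np.array([.5164,-.2803,.38])-o["ee_pos"])/.04,o["ee_pos"])
```

```text
t 15.75 tool org uvn mm [-111.2    5.6  -45.9] roterr/8 [ 0.003 -0.005 -0.004] F uvn [-1.1  0.8 -1.6] 0.024362968650288423
rot [0.19137946 3.12098898 1.60641999] dp [ 2.37110667 -6.89001568  0.6783013 ] [ 0.42155573 -0.00469937  0.35286795]
```

drive_tool(
  targets=[
    {"dp": [0.29, -0.86, 0.085], "twist": [0.024, 0.39, 0.2], "claw": 1},
    {"dp": [0.29, -0.86, 0.085], "twist": [0.024, 0.39, 0.2], "claw": 1},
    {"dp": [0.29, -0.86, 0.085], "twist": [0.024, 0.39, 0.2], "claw": 1},
    {"dp": [0.29, -0.86, 0.085], "twist": [0.024, 0.39, 0.2], "claw": 1},
    {"dp": [0.29, -0.86, 0.085], "twist": [0.024, 0.39, 0.2], "claw": 1},
    {"dp": [0.29, -0.86, 0.085], "twist": [0.024, 0.39, 0.2], "claw": 1},
    {"dp": [0.29, -0.86, 0.085], "twist": [0.024, 0.39, 0.2], "claw": 1},
    {"dp": [0.29, -0.86, 0.085], "twist": [0.024, 0.39, 0.2], "claw": 1},
  ],
)

```text
t: 16.6
ee_pos: [0.5128, -0.2672, 0.3803]
ee_rot: [-0.006, 0.721, -0.693, 0.012]
ft_force: [0.1, 1.1, -1.7]
gripper_width: 0.0245
gripper_force: 103.2
```

Run:
```python
from g import *
o=get_obs()
a=np.radians(183.1); y=np.array([np.cos(a),np.sin(a),0]); z=np.array([0,0,-1.]); Rd=np.c_[np.cross(y,z),y,z]
e=(R.from_matrix(Rd)*rot(o["ee_rot"]).inv()).as_rotvec(degrees=True)/8
print("rot",e,"dp",(np.array([.5164,-.2803,.306])-o["ee_pos"])/.04,o["ee_pos"],o["qd"].round(2))
```

```text
rot [0.04629974 0.18308584 0.10387968] dp [ 0.09000166 -0.32834746 -1.85710608] [ 0.51279993 -0.2671661   0.38028424] [-0.62  0.56  0.81 -0.02 -0.79  0.91]
```

drive_tool(
  targets=[
    {"dp": [0, 0, 0], "twist": [0, 0, 0], "claw": 1},
    {"dp": [0, 0, -0.3], "twist": [0, 0, 0], "claw": 1},
    {"dp": [0, 0, -0.4], "twist": [0, 0, 0], "claw": 1},
    {"dp": [0, 0, -0.4], "twist": [0, 0, 0], "claw": 1},
    {"dp": [0, 0, -0.1], "twist": [0, 0, 0], "claw": 1},
    {"dp": [0, 0, 0], "twist": [0, 0, 0], "claw": 1},
    {"dp": [0, 0, 0], "twist": [0, 0, 0], "claw": 1},
    {"dp": [0, 0, 0], "twist": [0, 0, 0], "claw": 1},
  ],
)

```text
t: 17.4
ee_pos: [0.5117, -0.2649, 0.3328]
ee_rot: [-0.007, 0.721, -0.693, 0.013]
ft_force: [-0.1, -0.1, -1.9]
gripper_width: 0.0247
gripper_force: 103.0
```

```bash
cat > e.py <<'E'
from g import *
o=get_obs()
a=np.radians(183.1); y=np.array([np.cos(a),np.sin(a),0]); z=np.array([0,0,-1.]); Rd=np.c_[np.cross(y,z),y,z]
e=(R.from_matrix(Rd)*rot(o["ee_rot"]).inv()).as_rotvec(degrees=True)/8
print(o["t"],"rot",e,"dp",(np.array([.5164,-.2803,.305])-o["ee_pos"])/.04,o["ee_pos"],o["ft_force"],o["moment"])
E
python3 e.py
```

```text
17.4 rot [0.05545583 0.19904546 0.10819141] dp [ 0.11704411 -0.38596381 -0.69589081] [ 0.51171824 -0.26486145  0.33283563] [-0.13536716 -0.10939863 -1.89108585] [ 0.0339067   0.06827468 -0.00735176]
```

drive_tool(
  targets=[
    {"dp": [0, 0, 0], "twist": [0.028, 0.1, 0.054], "claw": 1},
    {"dp": [0, 0, -0.2], "twist": [0.028, 0.1, 0.054], "claw": 1},
    {"dp": [0, 0, -0.2], "twist": [0, 0, 0], "claw": 1},
    {"dp": [0, 0, -0.15], "twist": [0, 0, 0], "claw": 1},
    {"dp": [0, 0, -0.05], "twist": [0, 0, 0], "claw": 1},
    {"dp": [0, 0, -0.04], "twist": [0, 0, 0], "claw": 1},
    {"dp": [0, 0, -0.03], "twist": [0, 0, 0], "claw": 1},
    {"dp": [0, 0, 0], "twist": [0, 0, 0], "claw": 1},
  ],
)

```text
t: 18.2
ee_pos: [0.5114, -0.2651, 0.3055]
ee_rot: [0.0, 0.726, -0.688, -0.001]
ft_force: [-1.0, -1.0, 1.1]
gripper_width: 0.0246
gripper_force: 103.5
```

```bash
python3 e.py
```

```text
18.2 rot [-0.00111796 -0.01147578  0.00366252] dp [ 0.12562051 -0.37978828 -0.01339259] [ 0.51137518 -0.26510847  0.3055357 ] [-1.04071063 -1.01501371  1.12592428] [0.09458156 0.58015587 0.01947207]
```

drive_tool(
  targets=[
    {"dp": [0, 0, -0.02], "twist": [0, 0, 0], "claw": 1},
    {"dp": [0, 0, 0], "twist": [0, 0, 0], "claw": 1},
    {"dp": [0, 0, 0], "twist": [0, 0, 0], "claw": -1},
    {"dp": [0, 0, 0], "twist": [0, 0, 0], "claw": -1},
    {"dp": [0, 0, 0], "twist": [0, 0, 0], "claw": -1},
    {"dp": [0, 0, 0], "twist": [0, 0, 0], "claw": -1},
    {"dp": [0, 0, 0], "twist": [0, 0, 0], "claw": -1},
    {"dp": [0, 0, 0], "twist": [0, 0, 0], "claw": -1},
  ],
)

```text
t: 19.0
ee_pos: [0.5114, -0.265, 0.3042]
ee_rot: [0.001, 0.726, -0.688, -0.001]
ft_force: [-0.5, 0.3, 0.4]
gripper_width: 0.0853
gripper_force: 0.0
```

drive_tool(
  targets=[
    {"dp": [0, 0, 0.2], "twist": [0, 0, 0], "claw": -1},
    {"dp": [0, 0, 0.5], "twist": [0, 0, 0], "claw": -1},
    {"dp": [0, 0, 0.9], "twist": [0, 0, 0], "claw": -1},
    {"dp": [0, 0, 0.9], "twist": [0, 0, 0], "claw": -1},
    {"dp": [0, 0, 0.9], "twist": [0, 0, 0], "claw": -1},
    {"dp": [0, 0.5, 0.9], "twist": [0, 0, 0], "claw": -1},
    {"dp": [0, 0.5, 0.9], "twist": [0, 0, 0], "claw": -1},
    {"dp": [0, 0, 0], "twist": [0, 0, 0], "claw": -1},
  ],
)

```text
t: 19.8
ee_pos: [0.5115, -0.2241, 0.5191]
ee_rot: [-0.002, 0.726, -0.687, 0.004]
ft_force: [-0.3, -0.6, 0.3]
gripper_width: 0.0851
gripper_force: 0.0
```

Run:
```python
from g import *
o=get_obs(); print(o["t"],o["ee_pos"],o["gripper_width"])
im=get_image("wrist"); cv2.imwrite("pics/w_after.png",im); s=get_image("scene"); cv2.imwrite("pics/s_after.png",s); t=get_image("top"); cv2.imwrite("pics/t_after.png",t)
# casting top corners: project for several rises to compare with the scene view
z=lambda i,x,y,w,h:cv2.resize(i[y:y+h,x:x+w],(400,300),interpolation=cv2.INTER_CUBIC)
cv2.imwrite("pics/after.png",np.vstack([np.hstack([z(s,235,140,80,60),z(s,240,225,100,75)]),np.hstack([z(t,232,140,88,66),z(im,150,20,220,165)])]))
```

```text
19.8 [ 0.51148534 -0.22411052  0.51908777] 0.08508829358112097
```

View pics/after.png

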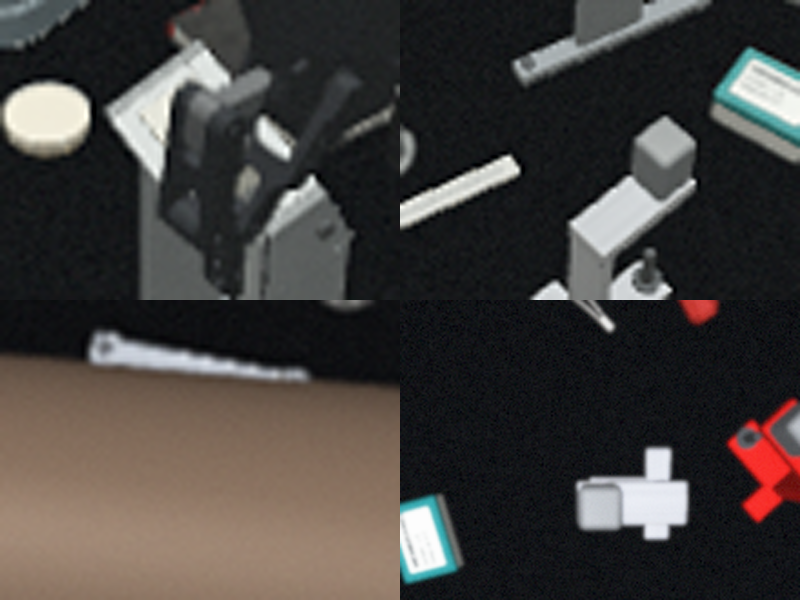

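The tool stands upright again and is released. I go to the pre-grasp above the casting, aligned with the pocket axis.

drive_tool(
  targets=[
    {"dp": [-0.03, 0.64, -0.26], "twist": [-0.025, -0.4, -0.2], "claw": -1},
    {"dp": [-0.03, 0.64, -0.26], "twist": [-0.025, -0.4, -0.2], "claw": -1},
    {"dp": [-0.03, 0.64, -0.26], "twist": [-0.025, -0.4, -0.2], "claw": -1},
    {"dp": [-0.03, 0.64, -0.26], "twist": [-0.025, -0.4, -0.2], "claw": -1},
    {"dp": [-0.03, 0.64, -0.26], "twist": [-0.025, -0.4, -0.2], "claw": -1},
    {"dp": [-0.03, 0.64, -0.26], "twist": [-0.025, -0.4, -0.2], "claw": -1},
    {"dp": [-0.03, 0.64, -0.26], "twist": [-0.025, -0.4, -0.2], "claw": -1},
    {"dp": [-0.03, 0.5, -0.23], "twist": [-0.015, -0.3, -0.2], "claw": -1},
  ],
)

```text
t: 20.75
ee_pos: [0.5011, -0.0249, 0.4287]
ee_rot: [0.137, -0.628, 0.748, -0.164]
ft_force: [0.6, 0.1, -0.2]
gripper_width: 0.0852
gripper_force: 0.0
```

drive_tool(
  targets=[
    {"dp": [0, 0, 0], "twist": [0, 0, 0], "claw": -1},
    {"dp": [0, 0, 0], "twist": [0, 0, 0], "claw": -1},
    {"dp": [0, 0, 0], "twist": [0, 0, 0], "claw": -1},
    {"dp": [0, 0, 0], "twist": [0, 0, 0], "claw": -1},
    {"dp": [0, 0, 0], "twist": [0, 0, 0], "claw": -1},
    {"dp": [0, 0, 0], "twist": [0, 0, 0], "claw": -1},
    {"dp": [0, 0, 0], "twist": [0, 0, 0], "claw": -1},
    {"dp": [0, 0, 0], "twist": [0, 0, 0], "claw": -1},
  ],
)

```text
t: 21.55
ee_pos: [0.5018, -0.026, 0.4303]
ee_rot: [0.137, -0.628, 0.748, -0.164]
ft_force: [0.0, -0.8, -1.0]
gripper_width: 0.0855
gripper_force: 0.0
```

Run:
```python
from g import *
from m import quad
o=st(); im=get_image("wrist"); cv2.imwrite("pics/w_pg.png",im)
T=und+n*.062
p=proj("wrist",[T+u*a+v*b for a,b in((.017,-.032),(-.017,-.032),(-.017,.032),(.017,.032))],o); print("pred r=20",p.round(1).tolist())
x0,y0=np.maximum(p.min(0)-25,0).astype(int); x1,y1=(p.max(0)+25).astype(int)
q=quad(im,x0,y0,x1,min(y1,384)); print("quad",q.round(1).tolist())
for r in(16,18,20,22,24):
    N=.042+r/1e3; P0,V=ray("wrist",q,o); t=(N-(P0-und)@n)/(V@n); W=(P0+V*t[:,None]-und)@np.c_[u,v]
    print(r,"uv mean",(W.mean(0)*1e3).round(1),"ext",(np.ptp(W,axis=0)*1e3).round(1))
print("TCP uvn",(M.T@(o["ee_pos"]-und)*1e3).round(1))
```

```text
t 21.55 tool org uvn mm [ -5.   -1.6 -10.7] roterr/8 [ 0.003 -0.04  -0.004] F uvn [-0.3 -0.8 -1. ] 0.08550304128566875
pred r=20 [[221.0, 162.4], [271.9, 162.4], [270.5, 249.9], [223.5, 250.0]]
quad [[274.1, 162.1], [272.2, 248.9], [225.4, 251.8], [223.6, 162.1]]
16 uv mean [-1.4  1.4] ext [34.8 67. ]
18 uv mean [-1.4  0.7] ext [34.4 66.3]
20 uv mean [-1.4  0.1] ext [34.1 65.7]
22 uv mean [-1.5 -0.6] ext [33.8 65. ]
24 uv mean [-1.5 -1.3] ext [33.4 64.4]
TCP uvn [ -3.3  -1.3 294.3]
```

drive_tool(
  targets=[
    {"dp": [0.144, -0.0193, -0.284], "twist": [0.003, -0.04, -0.004], "claw": -1},
    {"dp": [0.144, -0.0193, -0.284], "twist": [0, 0, 0], "claw": -1},
    {"dp": [0.144, -0.0193, -0.284], "twist": [0, 0, 0], "claw": -1},
    {"dp": [0.144, -0.0193, -0.284], "twist": [0, 0, 0], "claw": -1},
    {"dp": [0.144, -0.0193, -0.284], "twist": [0, 0, 0], "claw": -1},
    {"dp": [0.144, -0.0193, -0.284], "twist": [0, 0, 0], "claw": -1},
    {"dp": [0, 0, 0], "twist": [0, 0, 0], "claw": -1},
    {"dp": [0, 0, 0], "twist": [0, 0, 0], "claw": -1},
  ],
)

```text
t: 22.4
ee_pos: [0.5363, -0.0305, 0.3622]
ee_rot: [0.139, -0.628, 0.748, -0.166]
ft_force: [-0.7, -0.0, 0.1]
gripper_width: 0.0854
gripper_force: 0.0
```

```bash
python3 -c "
from g import *
o=st();print('TCP uvn',(M.T@(o['ee_pos']-und)*1e3).round(1))"
```

```text
t 22.4 tool org uvn mm [ -0.8   0.1 -87.2] roterr/8 [ 0.003 -0.004 -0.001] F uvn [-0.5 -0.1  0.4] 0.085391911186089
TCP uvn [-6.000e-01  2.000e-01  2.178e+02]
```

Close with 80 N, then pull straight out along n.

drive_tool(
  targets=[
    {"dp": [0, 0, 0], "twist": [0, 0, 0], "claw": 1},
    {"dp": [0, 0, 0], "twist": [0, 0, 0], "claw": 1},
    {"dp": [0, 0, 0], "twist": [0, 0, 0], "claw": 1},
    {"dp": [0, 0, 0], "twist": [0, 0, 0], "claw": 1},
    {"dp": [0, 0, 0], "twist": [0, 0, 0], "claw": 1},
    {"dp": [0, 0, 0], "twist": [0, 0, 0], "claw": 1},
    {"dp": [0, 0, 0], "twist": [0, 0, 0], "claw": 1},
    {"dp": [0, 0, 0], "twist": [0, 0, 0], "claw": 1},
  ],
  newtons=80,
)

```text
t: 23.2
ee_pos: [0.5362, -0.0305, 0.3626]
ee_rot: [0.139, -0.628, 0.748, -0.166]
ft_force: [-5.5, 2.0, 4.3]
gripper_width: 0.0322
gripper_force: 79.2
```

```bash
python3 -c "
from g import *
o=st();print('TCP uvn',(M.T@(o['ee_pos']-und)*1e3).round(1),o['gripper_force'])"
```

```text
t 23.2 tool org uvn mm [ -0.4   0.3 -86.7] roterr/8 [ 0.     0.004 -0.002] F uvn [-3.4  1.   6.3] 0.03218170756540675
TCP uvn [-6.000e-01  2.000e-01  2.183e+02] 79.17245507240295
```

drive_tool(
  targets=[
    {"dp": [-0.042, 0.007, 0.091], "twist": [0, 0, 0], "claw": 1},
    {"dp": [-0.062, 0.011, 0.136], "twist": [0, 0, 0], "claw": 1},
    {"dp": [-0.062, 0.011, 0.136], "twist": [0, 0, 0], "claw": 1},
    {"dp": [-0.062, 0.011, 0.136], "twist": [0, 0, 0], "claw": 1},
    {"dp": [-0.125, 0.022, 0.272], "twist": [0, 0, 0], "claw": 1},
    {"dp": [-0.125, 0.022, 0.272], "twist": [0, 0, 0], "claw": 1},
    {"dp": [-0.125, 0.022, 0.272], "twist": [0, 0, 0], "claw": 1},
    {"dp": [0, 0, 0], "twist": [0, 0, 0], "claw": 1},
  ],
)

```text
t: 24.0
ee_pos: [0.5121, -0.0261, 0.4162]
ee_rot: [0.14, -0.628, 0.748, -0.166]
ft_force: [0.5, 0.3, -1.6]
gripper_width: 0.032
gripper_force: 85.3
```

Run:
```python
from g import *
from m import quad
o=st();print('TCP uvn',(M.T@(o['ee_pos']-und)*1e3).round(1),o['ee_pos'])
im=get_image("wrist"); cv2.imwrite("pics/w_held.png",im)
Rm=rot(o["ee_rot"]).as_matrix(); 
# expected casting top relative to TCP: depth ~ 218.3-62=156mm
for dep in(.152,.156,.160):
    P=[o["ee_pos"]+Rm@np.array([a,b,dep]) for a,b in((-.032,-.017),(.032,-.017),(.032,.017),(-.032,.017))]
    print(proj("wrist",P,o).round(0).tolist())
hsv=im[150:384].astype(int); m=((hsv[...,2]-hsv[...,0]>3)&(hsv.min(2)>140)).astype(np.uint8)
k=cv2.connectedComponentsWithStats(m); i=np.argsort(-k[2][1:,4])[:3]+1; print(k[2][i].tolist())
# tray corners from first wrist view
import pickle
o1=pickle.load(open("o_mould.pkl","rb")); w=cv2.imread("pics/w_mould.png")
r=cv2.inRange(w[205:310,230:330],(120,120,120),(255,255,255)); r=cv2.morphologyEx(r,cv2.MORPH_OPEN,np.ones((15,15)))
c=max(cv2.findContours(r,0,2)[0],key=cv2.contourArea); rr=cv2.minAreaRect(c); bx=cv2.boxPoints(rr)+[230,205]
W=onz("wrist",bx,.016,o1); print("tray",bx.round(1).tolist(),W.round(3).tolist(),W.mean(0))
t=cv2.imread("pics/top0.png"); r=cv2.inRange(t[190:260,110:195],(150,150,150),(255,255,255)); r=cv2.morphologyEx(r,cv2.MORPH_OPEN,np.ones((13,13)))
c=max(cv2.findContours(r,0,2)[0],key=cv2.contourArea); bx=cv2.boxPoints(cv2.minAreaRect(c))+[110,190]; W=onz("top",bx,.016); print("tray top",W.round(3).tolist(),W.mean(0))
```

```text
t 24.0 tool org uvn mm [  0.5   0.8 -27.8] roterr/8 [-0.006  0.016 -0.005] F uvn [-0.3  0.3 -1.7] 0.03198036999716577
TCP uvn [-1.000e-01  4.000e-01  2.772e+02] [ 0.51211437 -0.02605798  0.41615626]
[[217.0, 322.0], [211.0, 192.0], [294.0, 192.0], [289.0, 322.0]]
[[218.0, 317.0], [213.0, 189.0], [293.0, 189.0], [288.0, 317.0]]
[[219.0, 312.0], [214.0, 187.0], [292.0, 187.0], [287.0, 312.0]]
[[217, 37, 85, 134, 9361], [97, 57, 12, 36, 326], [59, 0, 37, 132, 294]]
tray [[244.0, 221.0], [312.0, 221.0], [312.0, 293.0], [244.0, 293.0]] [[0.56, 0.2, 0.016], [0.442, 0.201, 0.016], [0.435, 0.346, 0.016], [0.563, 0.344, 0.016]] [0.50005604 0.27305398 0.016     ]
tray top [[0.558, 0.355, 0.016], [0.561, 0.204, 0.016], [0.441, 0.199, 0.016], [0.438, 0.35, 0.016]] [0.49971347 0.27697355 0.016     ]
```

drive_tool(
  targets=[
    {"dp": [-0.04, 0.8, 0.1], "twist": [0, 0, 0], "claw": 1},
    {"dp": [-0.04, 0.95, 0], "twist": [0, 0, 0], "claw": 1},
    {"dp": [-0.04, 0.95, 0], "twist": [0.09, 0.515, 0], "claw": 1},
    {"dp": [-0.04, 0.95, 0], "twist": [0.09, 0.515, 0], "claw": 1},
    {"dp": [-0.04, 0.95, 0], "twist": [0.09, 0.515, 0], "claw": 1},
    {"dp": [-0.04, 0.95, 0], "twist": [0.09, 0.515, 0], "claw": 1},
    {"dp": [-0.04, 0.95, 0], "twist": [0.09, 0.515, 0], "claw": 1},
    {"dp": [-0.04, 0.95, 0], "twist": [0.09, 0.515, 0], "claw": 1},
  ],
)

```text
t: 24.85
ee_pos: [0.4993, 0.2735, 0.4178]
ee_rot: [-0.002, -0.643, 0.766, 0.002]
ft_force: [1.6, 0.5, -1.3]
gripper_width: 0.0319
gripper_force: 85.2
```

drive_tool(
  targets=[
    {"dp": [0, 0, 0], "twist": [0, 0, 0], "claw": 1},
    {"dp": [0, 0, -0.5], "twist": [0, 0, 0], "claw": 1},
    {"dp": [0, 0, -0.8], "twist": [0, 0, 0], "claw": 1},
    {"dp": [0, 0, -0.8], "twist": [0, 0, 0], "claw": 1},
    {"dp": [0, 0, -0.7], "twist": [0, 0, 0], "claw": 1},
    {"dp": [0, 0, 0], "twist": [0, 0, 0], "claw": 1},
    {"dp": [0, 0, 0], "twist": [0, 0, 0], "claw": 1},
    {"dp": [0, 0, 0], "twist": [0, 0, 0], "claw": 1},
  ],
)

```text
t: 25.65
ee_pos: [0.5001, 0.2721, 0.3082]
ee_rot: [0.0, -0.643, 0.766, 0.0]
ft_force: [0.4, -0.7, -0.4]
gripper_width: 0.032
gripper_force: 85.3
```

```bash
cat > p.py <<'E'
from g import *
o=get_obs(); z=rot(o["ee_rot"]).as_matrix()[:,2]
e=np.cross(z,[0,0,-1]); print(o["t"],"tilt fix/8",(np.degrees(e)/8).round(3),"dp",((np.array([.4998,.2765,.1945])-o["ee_pos"])/.04).round(3),o["ee_pos"],o["ft_force"],o["gripper_width"])
E
python3 p.py
```

```text
25.65 tilt fix/8 [-0.006  0.001  0.   ] dp [-0.006  0.111 -2.843] [0.50005692 0.2720513  0.30822387] [ 0.39986154 -0.6504956  -0.40966025] 0.032002750567719854
```

drive_tool(
  targets=[
    {"dp": [0, 0.05, -0.5], "twist": [0, 0, 0], "claw": 1},
    {"dp": [0, 0.05, -0.7], "twist": [0, 0, 0], "claw": 1},
    {"dp": [0, 0, -0.7], "twist": [0, 0, 0], "claw": 1},
    {"dp": [0, 0, -0.5], "twist": [0, 0, 0], "claw": 1},
    {"dp": [0, 0, -0.25], "twist": [0, 0, 0], "claw": 1},
    {"dp": [0, 0, 0], "twist": [0, 0, 0], "claw": 1},
    {"dp": [0, 0, 0], "twist": [0, 0, 0], "claw": 1},
    {"dp": [0, 0, 0], "twist": [0, 0, 0], "claw": 1},
  ],
)

```text
t: 26.45
ee_pos: [0.5, 0.2763, 0.2023]
ee_rot: [0.001, -0.643, 0.766, 0.001]
ft_force: [0.4, 0.9, -0.3]
gripper_width: 0.0322
gripper_force: 85.3
```

drive_tool(
  targets=[
    {"dp": [0, 0, -0.03], "twist": [0, 0, 0], "claw": 1},
    {"dp": [0, 0, -0.03], "twist": [0, 0, 0], "claw": 1},
    {"dp": [0, 0, -0.03], "twist": [0, 0, 0], "claw": 1},
    {"dp": [0, 0, 0], "twist": [0, 0, 0], "claw": 1},
    {"dp": [0, 0, 0], "twist": [0, 0, 0], "claw": 1},
    {"dp": [0, 0, 0], "twist": [0, 0, 0], "claw": 1},
    {"dp": [0, 0, 0], "twist": [0, 0, 0], "claw": 1},
    {"dp": [0, 0, 0], "twist": [0, 0, 0], "claw": 1},
  ],
)

```text
t: 27.25
ee_pos: [0.4994, 0.2758, 0.1971]
ee_rot: [-0.001, -0.643, 0.766, 0.0]
ft_force: [-0.1, 0.2, -0.8]
gripper_width: 0.0322
gripper_force: 85.3
```

```bash
python3 p.py
```

```text
27.25 tilt fix/8 [ 0.002 -0.012  0.   ] dp [ 0.009  0.018 -0.066] [0.4994363  0.27577581 0.19713601] [-0.0667928   0.23443466 -0.84264513] 0.0321792730155232
```

drive_tool(
  targets=[
    {"dp": [0, 0, -0.025], "twist": [0, 0, 0], "claw": 1},
    {"dp": [0, 0, -0.025], "twist": [0, 0, 0], "claw": 1},
    {"dp": [0, 0, -0.025], "twist": [0, 0, 0], "claw": 1},
    {"dp": [0, 0, -0.025], "twist": [0, 0, 0], "claw": 1},
    {"dp": [0, 0, 0], "twist": [0, 0, 0], "claw": 1},
    {"dp": [0, 0, 0], "twist": [0, 0, 0], "claw": 1},
    {"dp": [0, 0, 0], "twist": [0, 0, 0], "claw": 1},
    {"dp": [0, 0, 0], "twist": [0, 0, 0], "claw": 1},
  ],
)

```text
t: 28.05
ee_pos: [0.4993, 0.2757, 0.1944]
ee_rot: [-0.001, -0.643, 0.766, 0.0]
ft_force: [-5.4, -1.9, 12.5]
gripper_width: 0.032
gripper_force: 86.9
```

```bash
python3 p.py
```

```text
28.05 tilt fix/8 [ 0.001 -0.009  0.   ] dp [0.011 0.02  0.003] [0.49934137 0.27569735 0.19439811] [-5.35442975 -1.91948327 12.50067314] 0.032023284841835226
```

Contact with the tray floor. I'll ease off, open the fingers and go up.

drive_tool(
  targets=[
    {"dp": [0, 0, 0.03], "twist": [0, 0, 0], "claw": 1},
    {"dp": [0, 0, 0], "twist": [0, 0, 0], "claw": 1},
    {"dp": [0, 0, 0], "twist": [0, 0, 0], "claw": -1},
    {"dp": [0, 0, 0], "twist": [0, 0, 0], "claw": -1},
    {"dp": [0, 0, 0], "twist": [0, 0, 0], "claw": -1},
    {"dp": [0, 0, 0], "twist": [0, 0, 0], "claw": -1},
    {"dp": [0, 0, 0], "twist": [0, 0, 0], "claw": -1},
    {"dp": [0, 0, 0], "twist": [0, 0, 0], "claw": -1},
  ],
)

```text
t: 28.85
ee_pos: [0.4994, 0.2758, 0.1943]
ee_rot: [-0.001, -0.643, 0.766, 0.0]
ft_force: [-1.1, -0.2, 0.7]
gripper_width: 0.0854
gripper_force: 0.0
```

drive_tool(
  targets=[
    {"dp": [0, 0, 0.3], "twist": [0, 0, 0], "claw": -1},
    {"dp": [0, 0, 0.6], "twist": [0, 0, 0], "claw": -1},
    {"dp": [0, 0, 0.9], "twist": [0, 0, 0], "claw": -1},
    {"dp": [0, 0, 0.9], "twist": [0, 0, 0], "claw": -1},
    {"dp": [0, 0, 0.9], "twist": [0, 0, 0], "claw": -1},
    {"dp": [0, 0, 0.9], "twist": [0, 0, 0], "claw": -1},
    {"dp": [0, 0, 0], "twist": [0, 0, 0], "claw": -1},
    {"dp": [0, 0, 0], "twist": [0, 0, 0], "claw": -1},
  ],
)

```text
t: 29.65
ee_pos: [0.4993, 0.2756, 0.3762]
ee_rot: [0.001, -0.643, 0.766, 0.001]
ft_force: [-0.4, 0.1, -0.5]
gripper_width: 0.0857
gripper_force: 0.0
```

Run:
```python
from g import *
from m import quad
o=get_obs(); im=get_image("wrist"); cv2.imwrite("pics/w_end.png",im)
p=proj("wrist",[[.4998,.2765,.038]],o)[0]; print(o["t"],o["ee_pos"],p,o["gripper_width"])
x,y=p.astype(int)
q=quad(im,max(0,x-75),max(0,y-75),min(512,x+75),min(384,y+75),4); W=onz("wrist",q,.038,o)
print("casting",W.round(4).tolist(),W.mean(0),[round(float(np.hypot(*(W[i]-W[i-1])[:2])),4) for i in range(4)])
```

```text
29.65 [0.49927722 0.27562233 0.37617112] [253.54949968 174.35352708] 0.0856976350629171Traceback (most recent call last):
  File "<stdin>", line 6, in <module>
  File "m.py", line 15, in quad
    cs=max(cv2.findContours(m,cv2.RETR_EXTERNAL,cv2.CHAIN_APPROX_NONE)[0],key=cv2.contourArea)
ValueError: max() iterable argument is empty
```

Run:
```python
from g import *
from m import quad
o=get_obs(); im=cv2.imread("pics/w_end.png")
print(im[174,180:330:10].tolist())
for th in(-2,0,2):
    try:
        q=quad(im,180,100,330,250,th); W=onz("wrist",q,.038,o); print(th,W.mean(0),[round(float(np.hypot(*(W[i]-W[i-1])[:2])),4) for i in range(4)])
    except ValueError: print(th,"none")
```

```text
[[27, 27, 25], [25, 21, 20], [147, 140, 137], [243, 237, 232], [245, 239, 236], [245, 238, 235], [253, 254, 254], [254, 255, 255], [254, 254, 255], [251, 253, 253], [247, 240, 238], [246, 240, 237], [245, 239, 237], [238, 230, 227], [32, 24, 24]]
-2 [0.49736179 0.27385423 0.038     ] [0.0338, 0.0643, 0.034, 0.0643]
0 [0.49852983 0.27288414 0.038     ] [0.0295, 0.0612, 0.0302, 0.0645]
2 none
```

The casting's top measures 34 × 64 mm at tray-floor height, centred in the tray, so it lies flat. I'm handing in.

```bash
python3 -c "
from workcell import *
print(job_done())"
```

```text
the job is handed in; nothing more can be done
None
```

I handed the job in at about 30 s: the casting was pushed up about 22 mm, lifted out and laid flat in the tray, and the knockout tool stands upright on the bench; the hand-in returned no verdict.

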